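Free a clevis link by compressing its spring bar with a forked tool

ROBOT

A 7-joint arm with a two-finger parallel gripper is mounted at the origin on a cart in front of the work surface, level with it; the furniture and walls round the work are solid. World frame = base frame: x ahead of the robot, y to its left, z up, the work surface at z = 0. Lengths are in m, angles in rad, forces in N, time in s.
With the tool pointing down it reaches from about 0.35 to 0.9 m from the base axis. Payload 7.2 kg.
Tool frame: the origin (TCP) lies on the centre line of the jaws, within the pads' length; the fingertips stand 8 mm ahead of it and the grasp point (between the pads) lies 11 mm behind it; z points along the fingers, x is the direction in which the jaws open and shut, and the axes are right-handed (so a half turn about z gives the same grasp; the last joint's range is limited). The gripper opens to 85 mm and grips with 20 to 120 N. Pads are 22 mm wide; open, the fingers measure 114 mm over their backs; the gripper's body (76 mm by 85 mm) begins 54 mm behind the grasp point. The pads swing forward as they close: fully open they stand 13 mm farther back than shut.
Start: joints at [1.073, 0.411, -0.013, 1.596, 0.006, 1.134, -0.082], TCP at [0.26, -0.568, 0.239] pointing down, gripper open.
Joint ranges: [-2.95, 2.95], [-0.29, 1.99], [-1.47, 1.44], [0.14, 2.54], [-1.03, 4.17], [0.13, 1.85], [-2.86, 2.86]. Speed limits (rad/s): [2.39, 2.39, 3.01, 3.01, 3.14, 3.14, 3.14].

INTERFACE

Orientations are given as a 3x3 rotation matrix whose columns are the frame's x, y, z axes.
In Python, from station import manip gives the robot as it stands. The module is installed in compiled form; this text tells all that it offers.
- The arm moves only by the tool arm_command, never from a script. Its argument "increments" is a list of rows, each a list of 5 numbers: the shift along the tool's x, y, z in units of 30 mm (1.0 is 30 mm), then the turn about the tool's z in units of 6 degrees (1.0 is 6 degrees), then the closure in counts, from 0 (fully open) to 255 (shut). In form: [[dx, dy, dz, twist, fingers], ...]. A call has 1 to 20 rows; each row is the pose to reach, as a shift and turn from the pose commanded when the call began, along the tool's axes at that moment; what a row does not reach only later rows make up. A row lasts 1/8 s, in which the tool goes at most 62.5 mm and 10.7 degrees, less where a joint would pass 70% of its speed; a pose out of reach is approached as far as the arm can. A call with a gripper value outside its range is refused whole. The fingers move at their own pace and stop on an object; the grip force is fixed at half the most. Time passes only in rows, so rows that repeat a pose let the fingers close. It gives the time, the measured TCP pose, the force and the opening at its end, in the units of the state.
- manip.read_state(): the state, without advancing time (a new reading comes with each control period).
- manip.grab_frame(name): name is "scene" or "top"; returns a dict with "image" (384x512x3 uint8, blue, green, red), "range_z" (384x512 float32, m along the optical axis (not along the pixel's ray), 0 where there is no reading), "fx", "fy", "cx", "cy" (pixels), "rvec" (rotation vector, rad) and "tvec" (3), from world to camera coordinates, as OpenCV has them. Camera axes: x right, y down, z forward; pixel columns grow to the right and rows downward; lengths in m; the calibration is good to about 2 mm. A picture is of the moment at which its call begins.
- manip.job_done(): hands the job in, once; it reports no verdict.
The state is a dict: "time": time; "joints": joint angles; "dq": joint speeds; "joint_torque": joint torques, N m; "tcp_pos": TCP position; "ee_rot": TCP orientation; "force": force on the tool from outside, world axes, zero at the start; "moment": the same for the moment, N m; "width": finger opening in m.
Only numpy, scipy, OpenCV 4.12 (cv2) and the standard library are available. Lean on these libraries where they do the work, as an engineer would, in place of code of your own. Each camera call takes 0.05 s, during which the arm holds its last target.

TASK

The steel link in the clevis fixture is locked by a spring bar. Take the forked tool from its stand, set its fork over the bar and gently push the bar's collar sideways into its spring until the link pops up. Then put the tool back in its stand, and stand the freed link upright on the grey board, without disturbing the other things on the table.

Things in the scene. Friction and masses are not known exactly. Their poses are not given: they have to be found in the camera images.
- fixture: Steel clevis fixture screwed to the table, base plate 84 (x) x 154 (y) x 12 mm. Origin on the table under the link's centre; z up; the spring bar runs along +y. Base from y = -34 to +120. The link stands between a plain lug (y -20 to -12) and a bored lug (y +12 to +34), tops at z = 48. Spring housing y +84 to +116, top z = 47. It is damaged above 15 N from the tool.
- bar_axis (a point): On the axis of the 8 mm thick spring bar, at fixture y = +39, z = 36. The bare bar lies between the bored lug's face (5 mm towards -y) and a round collar, 20 mm across, 6 mm thick, fixed on the bar. The collar's near face is nominally 14 mm towards +y, but set anywhere within 8 mm either way of that (not measured: feel for it).
- fork_entry (a point): Straight below bar_axis at fixture z = 24: where the centre of the fork's tips should be when it straddles the bar (fork axes along the fixture's), before it is pushed along the fixture's +y. The bar gives way with about 2 N at the start, 4.3 N at the end, must go 10 to 12 mm to leave the link, and meets a hard stop at 13 mm, where the force climbs steeply.
- pocket (a point): Floor of the link pocket, fixture z = 12. A spring plunger here lifts the link about 13 mm once the bar has left it. The bar then springs back against the link's side (1 or 2 N of drag): the freed link is pulled straight up, and the bar goes home by itself.
- spring_bar (a joint): travel of the spring bar, m: 0 = home (locked), up to 0.013 = hard stop, along the fixture's +y
- link: Plain steel link, block 30 (x) x 20 (y) x 54 mm high, about 150 g, with a 12 mm square window through y at 24 mm height. Origin at the centre of its underside, axes along the fixture's. Locked: origin 12 to 14 mm above the fixture's. Freed: about 25 mm, its top 31 mm then stand above the lugs, to be gripped across its 20 mm (y).
- fork: Forked hand tool, 100 g, standing fork down in the stand. Origin at the tine tips' level on the centre line, z up the handle. Tines 5 mm thick (y), 25 mm over both (x), slot 13 mm wide (x), 27 mm deep; shoulder plate 40 x 24 mm, z = 36 to 42; wooden handle 28 (x) x 14 (y) mm, z = 42 to 98, to be gripped across its 14 mm (y).
- stand: pine block 90 (x) x 80 (y) x 40 mm high, fixed, with a slot 31 (x) x 11 (y) mm through its middle. Origin at the centre of its underside. The tool stands in the slot, axes along the stand's, its shoulder plate resting on the block's top (tool origin then 4 mm above the stand's origin).
- board: grey flat board 190 (x) x 260 (y) x 14 mm thick lying on the table, fixed; origin at the centre of its underside; it lies left or right of the fixture, the stand on the other side
- bracket: bystander: black bracket 50 x 95 x 36 mm
- carton: bystander: small parts carton 72 x 104 x 52 mm
Mind the look-alikes: they are no part of the job. Several things look just like the fork: the one meant starts nearest to the robot's base. What is shaped like the fixture but yellow is not meant.

How it is judged:
By the outcome, as a careful person would: the job done as asked, in the order asked, and still so for the second after the job is handed in, with the robot touching nothing.
It also fails if it takes over 69 s, if anything falls off the work surface, if the arm or the gripper's body presses on something with over 40 N, if the wrist force passes 120 N, or if a joint passes its speed limit or range.

## Working session

There is one attempt and no reset: what is moved stays moved. The work goes in short steps, Python scripts to look and compute and a tool call to move; the robot and the scene stay as the last step left them, time stands still between calls to the robot, and variables do not carry over. Pictures are saved under pics/ and viewed, and the job is handed in when it is done.

Besides the shell and the picture viewer there is one more tool, called as a command line: name --pt "numbers of a row" for each row, then --argument value for the rest. arm_command: Moves the arm, as the interface text tells. Its arguments: {"type":"object","properties":{"increments":{"type":"array","items":{"type":"array","items":{"type":"number"}}}},"required":["increments"]}

```bash
mkdir -p pics
cat > h.py <<'E'
import numpy as np, cv2
from station import manip
def grab(n,tag):
    f=manip.grab_frame(n); np.savez(f'pics/{tag}.npz',**f); cv2.imwrite(f'pics/{tag}.png',f['image']); return f
def load(tag): return dict(np.load(f'pics/{tag}.npz'))
def pose(f):
    R=cv2.Rodrigues(np.array(f['rvec'],float))[0]; t=np.array(f['tvec'],float).ravel(); return R,t
def cloud(f):
    R,t=pose(f); z=f['range_z'].astype(float); v,u=np.mgrid[:z.shape[0],:z.shape[1]]
    P=np.stack([(u-f['cx'])/f['fx']*z,(v-f['cy'])/f['fy']*z,z],-1)
    W=(P-t)@R; W[z<=0]=np.nan; return W
def ray(f,u,v,h):
    R,t=pose(f); d=R.T@np.array([(u-f['cx'])/f['fx'],(v-f['cy'])/f['fy'],1.]); c=-R.T@t
    return c+d*(h-c[2])/d[2]
def proj(f,p):
    R,t=pose(f); q=R@np.array(p,float)+t; return np.array([f['fx']*q[0]/q[2]+f['cx'],f['fy']*q[1]/q[2]+f['cy']])
E
python3 - <<'E'
from h import *
for n in('scene','top'):
    f=grab(n,n+'0'); R,t=pose(f); print(n,-R.T@t,f['fx'],R[2])
s=manip.read_state(); print(s)
E
```

```text
scene [0.19818666 0.73196185 0.97035075] 399.5727742815113 [ 0.28573625 -0.56628514 -0.77309504]
top [0.43761656 0.07069488 1.47028914] 381.30179548880824 [ 0.08300571 -0.01229681 -0.9964732 ]
{'time': 0.1, 'joints': array([ 1.07282281,  0.41181356, -0.01270948,  1.59693862,  0.00562003,
        1.13427389, -0.08220908]), 'dq': array([ 1.30528928e-04, -1.72471404e-04,  2.12268732e-04, -1.11749657e-03,
        1.12620905e-03, -5.13008003e-04, -6.37145387e-05]), 'joint_torque': array([ 3.82375307e-03, -6.01828909e+01,  6.84907213e-01, -3.00089157e+01,
        1.40475572e-02,  6.50656410e-03,  5.64753850e-05]), 'tcp_pos': array([ 0.26020398, -0.56780466,  0.23855001]), 'ee_rot': array([[ 4.16683699e-01, -9.09051276e-01, -6.87017337e-04],
       [-9.09050469e-01, -4.16684249e-01,  1.21723620e-03],
       [-1.39279942e-03,  1.17330950e-04, -9.99999023e-01]]), 'force': array([-0.07521473,  0.57566793,  0.06445007]), 'moment': array([-0.01187791,  0.01434725, -0.02879753]), 'width': 0.08559344879011661}
```

View pics/scene0.png

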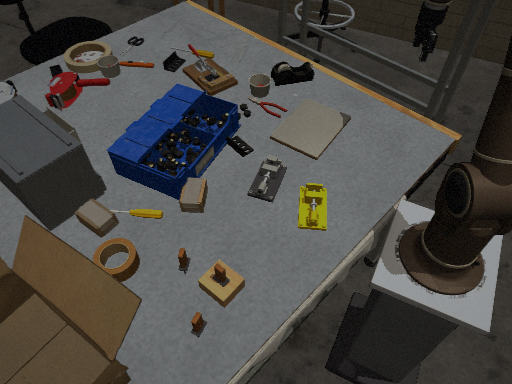

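View pics/top0.png

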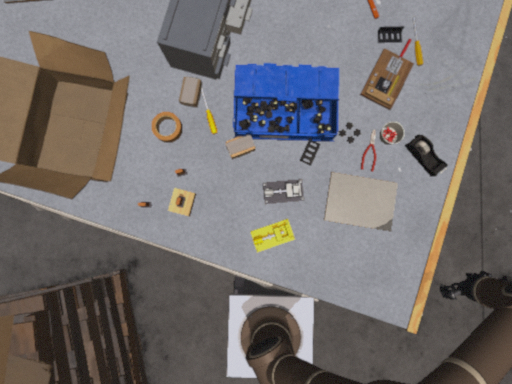

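The scene and top views show:
- grey fixture at top (283,190) and a yellow look-alike at (272,235)
- board at (361,201)
- stand with a fork at (181,201)
- two other fork-like things at (180,172) and (145,204)

I'll enlarge these and measure them.

Run:
```python
from h import *
t=load('top0'); s=load('scene0')
a=cv2.resize(t['image'][150:260,125:235],(600,600),interpolation=cv2.INTER_CUBIC)[:, :400]
b=cv2.resize(s['image'][235:335,160:260],(400,400),interpolation=cv2.INTER_CUBIC)
c=np.zeros((600,800,3),np.uint8); c[:, :400]=a[:600]; c[:400,400:]=b; cv2.imwrite('pics/forks.png',c)
a=cv2.resize(t['image'][165:260,240:335],(400,400),interpolation=cv2.INTER_CUBIC)
b=cv2.resize(s['image'][145:240,235:330],(400,400),interpolation=cv2.INTER_CUBIC)
cv2.imwrite('pics/fix.png',np.hstack([a,b]))
W=cloud(t); Ws=cloud(s)
for n,(u,v) in dict(f1=(180,172),f2=(145,204),f3=(181,199),stand=(173,205),fix=(283,190),yel=(272,235),board=(361,201)).items():
    print(n,W[v,u].round(3),np.hypot(*W[v,u][:2]).round(3))
for n,(u,v) in dict(f1=(182,255),f2=(197,320),f3=(220,268)).items(): print(n,Ws[v,u].round(3))
```

```text
f1 [0.598 0.345 0.097] 0.69
f2 [0.479 0.464 0.1  ] 0.667
f3 [0.501 0.338 0.091] 0.604
stand [0.48  0.375 0.045] 0.609
fix [ 0.549 -0.034  0.038] 0.55
yel [0.379 0.003 0.04 ] 0.379
board [ 0.517 -0.337  0.01 ] 0.617
f1 [0.597 0.359 0.099]
f2 [0.474 0.483 0.098]
f3 [0.493 0.349 0.102]
```

View pics/forks.png

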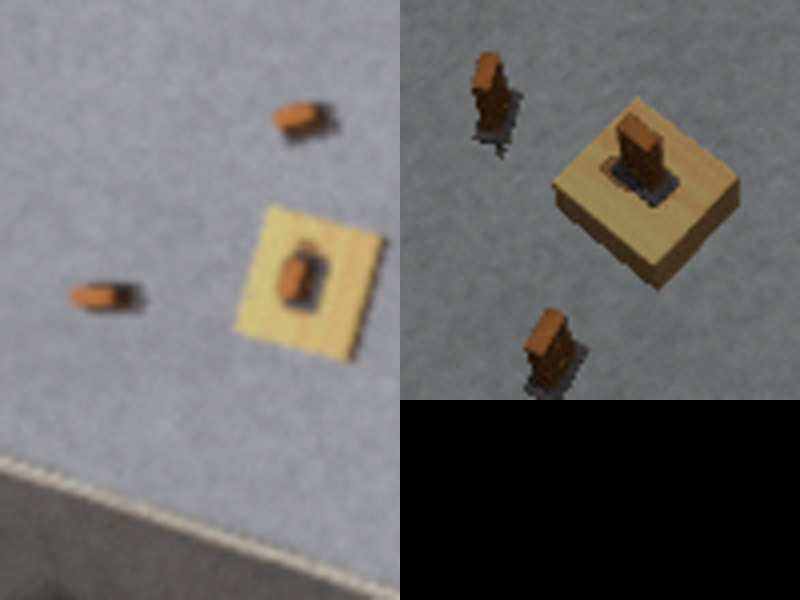

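View pics/fix.png

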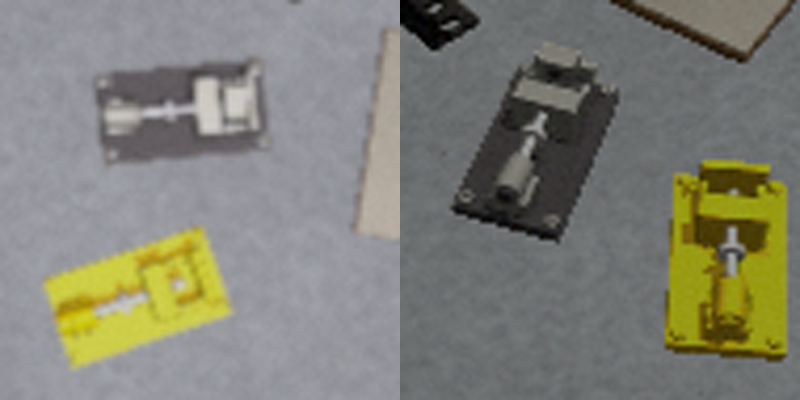

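Three things look like the fork: top (180,172), (145,204) and (181,199), at 0.69, 0.67 and 0.60 m from the base. The one meant is (181,199): it is the nearest and the only one in the stand, and the crop confirms it. The grey fixture at (283,190) is the target, and the yellow one is not. Next come precise measurements.

```bash
cat > meas.py <<'E'
from h import *
def up(f,roi,k=6):
    u0,v0,u1,v1=roi; return cv2.resize(f['image'][v0:v1,u0:u1],None,fx=k,fy=k,interpolation=cv2.INTER_CUBIC)
def pix(roi,c,k=6): # upsampled -> orig pixel
    return (np.asarray(c,float)+.5)/k-.5+np.array(roi[:2])
def rect(f,roi,maskfn,h,tag,k=6,close=1):
    im=up(f,roi,k); m=maskfn(im).astype(np.uint8)*255
    m=cv2.morphologyEx(m,cv2.MORPH_CLOSE,np.ones((close,close),np.uint8)) 
    m=cv2.morphologyEx(m,cv2.MORPH_OPEN,np.ones((9,9),np.uint8))
    cs,_=cv2.findContours(m,cv2.RETR_EXTERNAL,cv2.CHAIN_APPROX_NONE); c=max(cs,key=cv2.contourArea)[:,0]
    o=im.copy(); cv2.drawContours(o,[c[:,None]],-1,(0,0,255),1); cv2.imwrite(f'pics/{tag}.png',o)
    W=np.array([ray(f,*p,h)[:2] for p in pix(roi,c,k)])
    r=cv2.minAreaRect((W*1000).astype(np.float32)); b=cv2.boxPoints(r)
    e=b[1]-b[0]; e2=b[2]-b[1]
    print(tag,'c',np.round(r[0],1),'sides',np.linalg.norm(e).round(1),np.degrees(np.arctan2(e[1],e[0])).round(1),np.linalg.norm(e2).round(1)); return W,r
E
python3 - <<'E'
from meas import *
t=load('top0'); s=load('scene0')
g=lambda im:im.astype(int)
# print sample colours
for f,ps in((t,[(283,190),(268,188),(270,170),(173,205),(181,199),(361,201)]),(s,[(275,160),(252,190),(220,205),(215,275),(220,268),(310,130)])):
    print([f['image'][v,u].tolist() for u,v in ps])
yel=lambda im:(g(im)[...,1]-g(im)[...,0]>45)
for f,roi,n in((t,(155,180,205,225),'st_t'),(s,(190,250,250,310),'st_s')):
    im=up(f,roi); hsv=cv2.cvtColor(im,cv2.COLOR_BGR2HSV); cv2.imwrite('pics/x.png',im)
    rect(f,roi,lambda im:(cv2.cvtColor(im,cv2.COLOR_BGR2HSV)[...,1]>70)&(im[...,2]>125),.04,n,close=61)
dark=lambda im:(im.max(2)<112)
rect(t,(255,172,312,210),dark,.012,'fx_t',close=41)
rect(s,(240,148,292,206),lambda im:im.max(2)<80,.012,'fx_s',close=41)
rect(t,(315,165,410,240),lambda im:(g(im)[...,2]-g(im)[...,0]>8),.014,'bd_t')
rect(s,(262,92,360,165),lambda im:(g(im)[...,2]-g(im)[...,0]>12),.014,'bd_s')
E
cd pics; python3 -c "
import cv2,numpy as np
L=[cv2.resize(cv2.imread(f'{n}.png'),(266,266)) for n in('st_t','st_s','fx_t','fx_s','bd_t','bd_s')]
cv2.imwrite('m1.png',np.vstack([np.hstack(L[:3]),np.hstack(L[3:])]))"
```

```text
[[163, 157, 158], [113, 114, 118], [160, 152, 152], [127, 190, 206], [32, 47, 70], [156, 166, 176]]
[[115, 124, 125], [48, 52, 50], [114, 111, 109], [21, 26, 37], [36, 76, 122], [105, 115, 120]]
st_t c [494.  346.2] sides 89.2 -13.0 81.5
st_s c [496.2 348. ] sides 90.0 -13.1 79.9
fx_t c [546.7 -30.2] sides 143.2 -82.8 82.2
fx_s c [547.9 -37.6] sides 178.5 -82.6 87.8
bd_t c [ 516.9 -334.2] sides 193.2 -7.7 262.0
bd_s c [ 518.3 -327.3] sides 195.2 -8.0 271.5
```

View pics/m1.png

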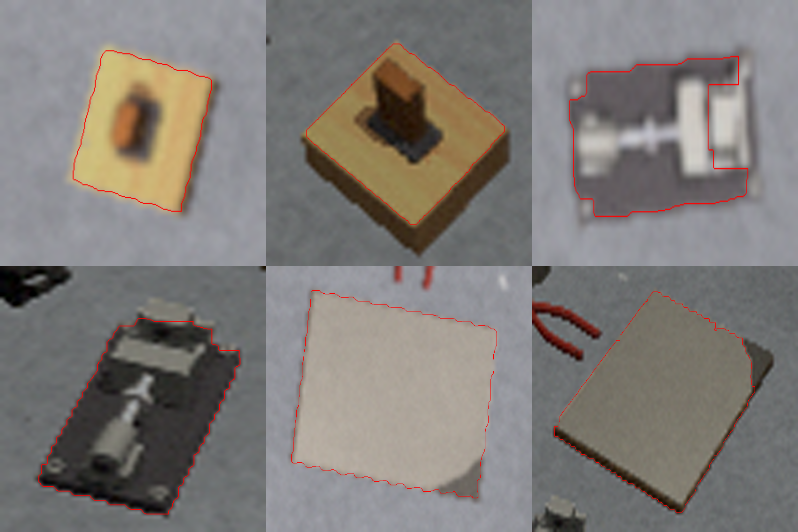

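Run:
```python
from meas import *
t=load('top0'); s=load('scene0')
for f,roi,n,k in((t,(255,170,315,212),'zt',13),(s,(244,148,296,204),'zs',10)):
    im=up(f,roi,k)
    im=np.clip(im.astype(float)*1.3,0,255).astype(np.uint8)
    for u in range(roi[0],roi[2],10): cv2.putText(im,str(u),((u-roi[0])*k,8),0,.35,(0,255,255)); cv2.line(im,((u-roi[0])*k+k//2,0),((u-roi[0])*k+k//2,im.shape[0]),(0,255,255),1) if 0 else None
    cv2.imwrite(f'pics/{n}.png',im)
```

```text
(no output)
```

View pics/zt.png

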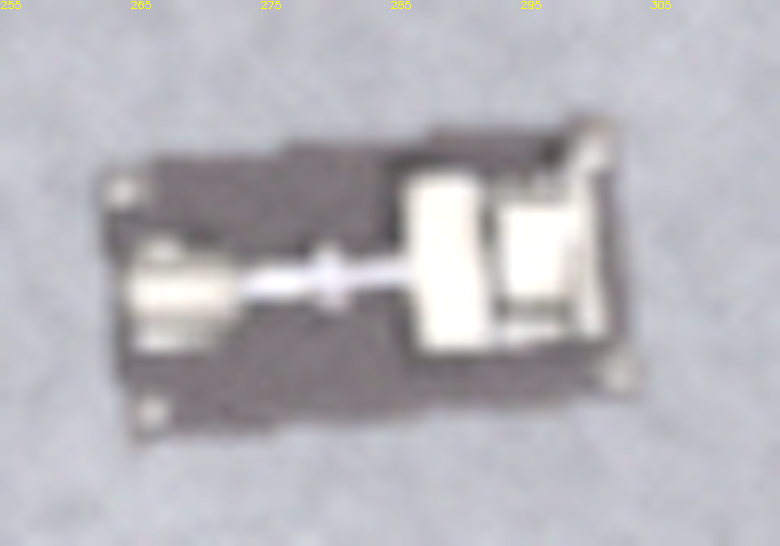

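View pics/zs.png

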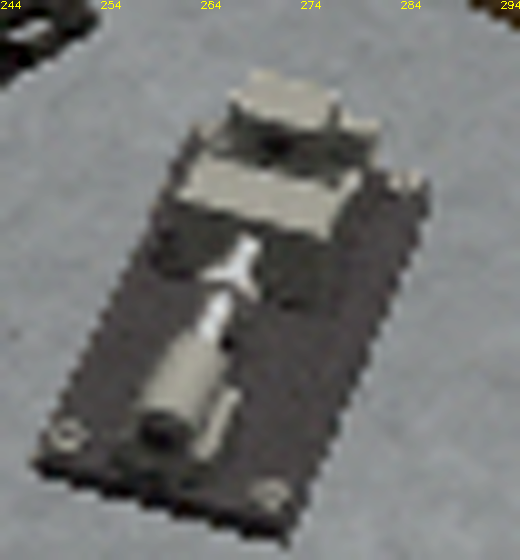

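```bash
cat > edge.py <<'E'
from meas import *
def fitedge(f,p,q,hw=3,n=25,lo=.1,hi=.9):
    """p,q orig pixels; dark->bright edge near line; returns line fit points (sub-pixel)"""
    g=cv2.GaussianBlur(cv2.cvtColor(f['image'],cv2.COLOR_BGR2GRAY).astype(np.float32),(0,0),.7)
    p=np.array(p,float);q=np.array(q,float);d=(q-p)/np.linalg.norm(q-p);nn=np.array([-d[1],d[0]])
    o=np.arange(-hw,hw+.01,.1);pts=[]
    for a in np.linspace(lo,hi,n):
        c=p+(q-p)*a; xy=c+o[:,None]*nn
        pr=cv2.remap(g,xy[:,0].astype(np.float32)[None],xy[:,1].astype(np.float32)[None],cv2.INTER_LINEAR)[0]
        gr=np.abs(np.gradient(pr)); gr[gr<gr.max()*.5]=0; pts.append(c+nn*(o*gr).sum()/gr.sum())
    pts=np.array(pts); 
    l=cv2.fitLine(pts.astype(np.float32),cv2.DIST_HUBER,0,.01,.01).ravel()
    r=(pts-l[2:])@np.array([-l[1],l[0]])
    return l,np.sqrt(np.median(r**2))
def inter(a,b):
    A=np.array([[a[0],-b[0]],[a[1],-b[1]]]); s=np.linalg.solve(A,b[2:]-a[2:]); return a[2:]+s[0]*a[:2]
def quad(f,C,h,**k):
    L=[];
    for i in range(4):
        l,r=fitedge(f,C[i],C[(i+1)%4],**k); L.append(l); print('res',r.round(2),end=' ')
    P=[inter(L[i-1],L[i]) for i in range(4)]
    W=np.array([ray(f,*p,h)[:2] for p in P])*1000
    print('\npx',np.round(P,1).tolist(),'\nW',W.round(1).tolist(),'c',W.mean(0).round(1))
    for i in range(4):
        e=W[(i+1)%4]-W[i]; print('  side',np.linalg.norm(e).round(1),np.degrees(np.arctan2(e[1],e[0])).round(2))
    return W
E
python3 - <<'E'
from edge import *
t=load('top0'); s=load('scene0')
C=np.array([[103,165],[607,118],[640,400],[137,440]])/13+[255,170]-.5
quad(t,C,.012,hw=2)
C=np.array([[38,462],[285,530],[430,175],[195,130]])/10+[244,148]-.5
W=quad(s,C,.012,hw=1.5)
E
```

```text
res 0.16 res 0.37 res 0.19 res 0.53 
px [[262.29998779296875, 182.0], [300.20001220703125, 178.8000030517578], [303.29998779296875, 200.0], [264.6000061035156, 203.60000610351562]] 
W [[579.4, 44.5], [596.1, -100.8], [514.8, -114.4], [496.6, 33.5]] c [546.7 -34.3]
  side 146.3 -83.43
  side 82.4 -170.54
  side 149.0 97.01
  side 83.5 7.56
res 0.11 res 0.09 res 0.33 res 0.06 
px [[245.89999389648438, 194.5], [272.20001220703125, 201.89999389648438], [287.3999938964844, 166.1999969482422], [263.5, 159.89999389648438]] 
W [[580.4, 52.9], [495.4, 42.4], [514.9, -114.0], [597.5, -104.5]] c [547.  -30.8]
  side 85.7 -172.99
  side 157.7 -82.91
  side 83.1 6.56
  side 158.3 96.18
```

Run:
```python
from edge import *
t=load('top0'); s=load('scene0')
print('lug');C=np.array([[405,176],[480,174],[492,350],[420,354]])/13+[255,170]-.5
quad(t,C,.048,hw=1.5)
C=np.array([[202,150],[355,180],[325,238],[176,195]])/10+[244,148]-.5
quad(s,C,.048,hw=1.2)
print('link');C=np.array([[495,205],[575,190],[580,280],[505,300]])/13+[255,170]-.5
quad(t,C,.067,hw=1.2)
C=np.array([[255,72],[340,95],[335,128],[232,105]])/10+[244,148]-.5
quad(s,C,.067,hw=1.2)
def bar(f,us,axis,h):
    P=[]
    g=f['image'].min(2).astype(float)
    for u in us:
        pass
# bar pixel points, upsampled crop
for n,f,roi,pts,k in(('t',t,(255,170),[(255,287),(300,280),(380,273)],13),('s',s,(244,148),[(248,245),(215,320)],10)):
    for p in pts: print(n,(ray(f,*(np.array(p)/k+np.array(roi)-.5),.037)*1000).round(1))
print('collar',(ray(t,*(np.array([330,277])/13+[255,170]-.5),.041)*1000).round(1),(ray(s,*(np.array([232,278])/10+[244,148]-.5),.041)*1000).round(1))
```

```text
lug
res 0.02 res 0.13 res 0.01 res 0.18 
px [[285.6000061035156, 183.10000610351562], [291.20001220703125, 183.0], [292.20001220703125, 196.10000610351562], [286.8999938964844, 196.1999969482422]] 
W [[574.1, -42.1], [575.3, -63.1], [526.2, -68.0], [525.2, -48.1]] c [550.2 -55.3]
  side 21.1 -86.74
  side 49.3 -174.37
  side 19.9 93.0
  side 49.3 7.06
res 0.08 res 0.08 res 0.05 res 0.05 
px [[263.79998779296875, 163.0], [279.1000061035156, 166.10000610351562], [275.8999938964844, 171.1999969482422], [261.0, 167.3000030517578]] 
W [[575.6, -61.2], [526.6, -70.9], [526.2, -46.7], [575.4, -40.5]] c [550.9 -54.8]
  side 50.0 -168.86
  side 24.2 91.0
  side 49.6 7.11
  side 20.7 -89.21
link
res 0.04 res 0.01 res 0.09 res 0.03 
px [[292.6000061035156, 185.3000030517578], [299.5, 184.0], [299.70001220703125, 191.5], [293.79998779296875, 192.3000030517578]] 
W [[565.1, -66.7], [570.4, -92.3], [542.8, -93.4], [539.2, -71.8]] c [554.4 -81.1]
  side 26.1 -78.21
  side 27.6 -177.72
  side 21.9 99.31
  side 26.3 11.02
res 0.09 res 0.06 res 0.05 res 0.06 
px [[268.8999938964844, 154.10000610351562], [276.5, 156.60000610351562], [277.3999938964844, 161.1999969482422], [266.6000061035156, 158.3000030517578]] 
W [[570.4, -87.2], [544.3, -87.9], [533.4, -70.9], [568.9, -66.9]] c [554.3 -78.2]
  side 26.1 -178.56
  side 20.2 122.78
  side 35.7 6.35
  side 20.3 -85.54
t [ 5.418e+02 -5.000e-01  3.700e+01]
t [544.3 -13.5  37. ]
t [547.  -36.7  37. ]
s [550.1 -42.   37. ]
s [545.5  -9.   37. ]
collar [545.1 -21.9  41. ] [547.  -23.9  41. ]
```

Fixture origin is about (0.553,-0.078), with x axis +7°. Lug, base, bar and link agree to 1–2 mm, and heights are consistent. Next I measure the fork's handle top.

Run:
```python
from meas import *
t=load('top0'); s=load('scene0')
o=[]
for f,roi,n in((t,(170,185,194,215),'ht'),(s,(206,255,234,290),'hs')):
    im=up(f,roi,16)
    hsv=cv2.cvtColor(im,cv2.COLOR_BGR2HSV)
    m=((hsv[...,1]>140)&(im[...,2]>(130 if n=='ht' else 90))).astype(np.uint8)
    cs,_=cv2.findContours(m,0,cv2.CHAIN_APPROX_NONE); c=max(cs,key=cv2.contourArea)
    W=np.array([ray(f,*p,.102)[:2] for p in pix(roi,c[:,0],16)])*1000
    r=cv2.minAreaRect(W.astype(np.float32)); print(n,r)
    b=cv2.boxPoints(r);print(b.round(1).tolist())
    cv2.drawContours(im,[c],-1,(255,0,0),1); cv2.imwrite(f'pics/{n}.png',im); o.append(cv2.resize(im,(390,500)))
cv2.imwrite('pics/hh.png',np.hstack(o))
W=cloud(t); M=W[...,2]; 
for n,f in(('t',t),('s',s)):
    W=cloud(f); k=(abs(W[...,0]-.495)<.06)&(abs(W[...,1]-.347)<.06)&(W[...,2]>.08); print(n,k.sum(),np.nanmean(W[k],0),W[k].max(0))
    k=(abs(W[...,0]-.553)<.03)&(abs(W[...,1]+.078)<.03)&(W[...,2]>.055); print(n,k.sum(),np.nanmedian(W[k],0),W[k].max(0))
```

```text
ht ((494.57049560546875, 346.4162292480469), (11.812328338623047, 26.00714111328125), 77.40641021728516)
[[480.6000061035156, 343.5], [506.0, 337.79998779296875], [508.5, 349.29998779296875], [483.20001220703125, 355.0]]
hs ((496.362548828125, 348.416748046875), (13.641670227050781, 29.939008712768555), 79.47518920898438)
[[480.3999938964844, 344.3999938964844], [509.79998779296875, 339.0], [512.2999877929688, 352.3999938964844], [482.8999938964844, 357.8999938964844]]
t 39 [0.49283959 0.34422211 0.09957457] [0.50754286 0.35436746 0.10807428]
t 48 [ 0.55143426 -0.0793058   0.06695729] [ 0.57136198 -0.06757538  0.07456994]
s 98 [0.49375435 0.35126013 0.09665324] [0.50932379 0.35860849 0.10461361]
s 70 [ 0.5525388  -0.07112036  0.06747797] [ 0.56888153 -0.06111852  0.07208829]
```

View pics/hh.png

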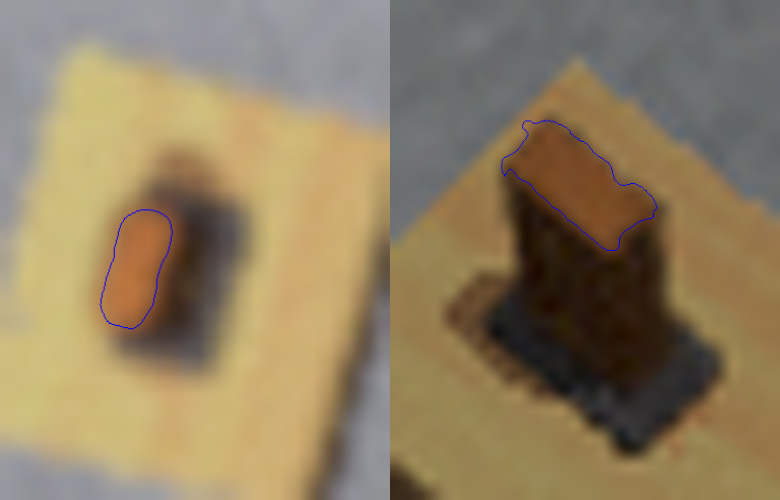

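Handle top is at (0.495,0.347), from both views. It coincides with the stand centre (0.495,0.347), x axis at −13°, so the height is consistent with 102 mm. Now to plan the approach.

```bash
cat > plan.py <<'E'
from h import *
def plan(p,ang,lab=''):
    """tool-frame shift units & twist units to TCP p (m), tool x at world angle ang deg, tool vertical assumed"""
    s=manip.read_state(); R=s['ee_rot']; d=R.T@(np.array(p)-s['tcp_pos'])/.03
    a=np.degrees(np.arctan2(R[1,0],R[0,0])); tw=-((ang-a+180)%360-180)/6
    print(lab,'t',s['time'].__round__(2),'tcp',s['tcp_pos'].round(4),'ang',round(a,2),'F',s['force'].round(2),'w',round(s['width'],4),'\n  ->',d.round(2),round(tw,2),'dist mm',(np.linalg.norm(d)*30).round(1))
E
python3 -c "
from plan import *
plan([.495,.347,.18],77,'above stand')"
```

```text
above stand t 0.1 tcp [ 0.2602 -0.5678  0.2386] ang -65.37 F [-0.08  0.58  0.06] w 0.0856 
  -> [-24.46 -19.82   1.98] -23.73 dist mm 946.3
```

arm_command --pt "-0.6 -0.5 0 -0.6 0" --pt "-1.8 -1.5 0 -1.8 0" --pt "-3.1 -2.5 0 -3.0 0" --pt "-4.5 -3.6 0 -4.3 0" --pt "-5.9 -4.8 0 -5.7 0" --pt "-7.3 -5.9 0 -7.1 0" --pt "-8.7 -7.0 0 -8.5 0" --pt "-10.1 -8.2 0 -9.8 0" --pt "-11.5 -9.3 0 -11.2 0" --pt "-12.9 -10.5 0 -12.6 0" --pt "-14.3 -11.6 0 -13.9 0" --pt "-15.7 -12.7 0 -15.3 0" --pt "-17.1 -13.9 0 -16.6 0" --pt "-18.5 -15.0 0 -18.0 0" --pt "-19.9 -16.1 0.3 -19.3 0" --pt "-21.2 -17.2 0.7 -20.6 0" --pt "-22.4 -18.2 1.1 -21.8 0" --pt "-23.4 -19.0 1.5 -22.8 0" --pt "-24.2 -19.6 1.8 -23.4 0" --pt "-24.46 -19.82 1.98 -23.73 0"

```text
time: 2.6
tcp_pos: [0.4944, 0.3483, 0.1788]
ee_rot: [[0.222, 0.975, -0.002], [0.975, -0.222, 0.0], [-0.0, -0.002, -1.0]]
force: [-0.1, -0.4, -0.1]
width: 0.0857
```

```bash
python3 -c "
from plan import *
plan([.495,.347,.18],77)
plan([.495,.347,.071],77,'grasp')"
```

```text
t 2.6 tcp [0.4944 0.3483 0.1788] ang 77.2 F [-0.14 -0.4  -0.09] w 0.0857 
  -> [-0.04  0.03 -0.04] 0.03 dist mm 1.9
grasp t 2.6 tcp [0.4944 0.3483 0.1788] ang 77.2 F [-0.14 -0.4  -0.09] w 0.0857 
  -> [-0.04  0.03  3.59] 0.03 dist mm 107.8
```

arm_command --pt "-0.03 0.02 0.4 0.03 0" --pt "-0.03 0.02 1.2 0.03 0" --pt "-0.03 0.02 2.0 0.03 0" --pt "-0.03 0.02 2.8 0.03 0" --pt "-0.03 0.02 3.3 0.03 0" --pt "-0.03 0.02 3.59 0.03 0" --pt "-0.03 0.02 3.59 0.03 0"

```text
time: 3.48
tcp_pos: [0.4955, 0.3452, 0.072]
ee_rot: [[0.228, 0.974, -0.0], [0.974, -0.228, -0.0], [-0.001, -0.0, -1.0]]
force: [-0.9, 0.3, 0.4]
width: 0.0852
```

```bash
python3 -c "
from plan import *
plan([.495,.347,.071],77,'grasp')
f=grab('scene','s1');g=grab('top','t1')
cv2.imwrite('pics/g1.png',np.hstack([cv2.resize(f['image'][200:320,150:280],(400,370)),cv2.resize(g['image'][150:250,130:240],(400,370))]))"
```

```text
grasp t 3.48 tcp [0.4955 0.3452 0.072 ] ang 76.8 F [-0.93  0.25  0.45] w 0.0852 
  -> [ 0.05 -0.03  0.03] -0.03 dist mm 2.1
```

View pics/g1.png

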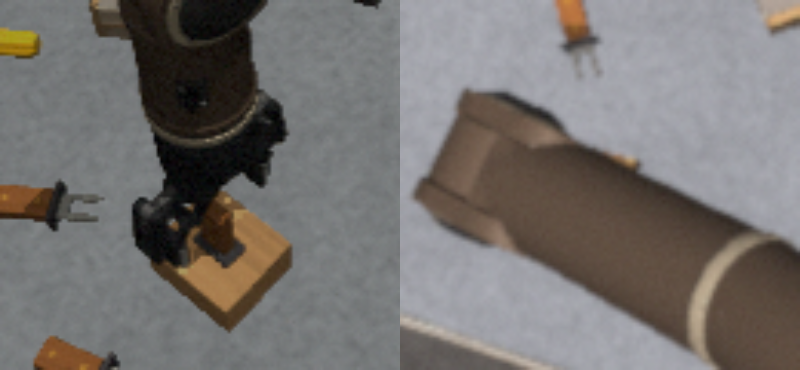

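The gripper straddles the handle (crop left, around (215,215)). The two look-alike forks have toppled; I passed more than 70 mm above them, so they fell on their own. I'll centre the jaws and close.

arm_command --pt "0.05 -0.03 0.03 0 0" --pt "0.05 -0.03 0.03 0 0" --pt "0.05 -0.03 0.03 0 120" --pt "0.05 -0.03 0.03 0 180" --pt "0.05 -0.03 0.03 0 255" --pt "0.05 -0.03 0.03 0 255" --pt "0.05 -0.03 0.03 0 255" --pt "0.05 -0.03 0.03 0 255"

```text
time: 4.58
tcp_pos: [0.4949, 0.3472, 0.0712]
ee_rot: [[0.228, 0.974, -0.0], [0.974, -0.228, -0.0], [-0.0, -0.0, -1.0]]
force: [0.2, -0.1, -0.7]
width: 0.0133
```

```bash
python3 -c "
from plan import *
plan([.495,.347,.071],77,'grasp')"
```

```text
grasp t 4.58 tcp [0.4949 0.3472 0.0712] ang 76.82 F [ 0.17 -0.11 -0.68] w 0.0133 
  -> [-0.01  0.    0.01] -0.03 dist mm 0.3
```

arm_command --pt "0 0 -0.2 0 255" --pt "0 0 -0.7 0 255" --pt "0 0 -1.4 0 255" --pt "0 0 -2.2 0 255" --pt "0 0 -3.0 0 255" --pt "0 0 -3.6 0 255" --pt "0 0 -4.0 0 255" --pt "0 0 -4.0 0 255"

```text
time: 5.58
tcp_pos: [0.4953, 0.3475, 0.1922]
ee_rot: [[0.228, 0.974, 0.001], [0.974, -0.228, 0.001], [0.001, 0.001, -1.0]]
force: [-0.9, -0.1, -1.4]
width: 0.0134
```

```bash
python3 -c "
from plan import *
plan([.5481,-.0363,.19],97,'above')"
```

```text
above t 5.58 tcp [0.4953 0.3475 0.1922] ang 76.82 F [-0.92 -0.08 -1.38] w 0.0134 
  -> [-12.06   4.63   0.07] -3.36 dist mm 387.4
```

arm_command --pt "-0.4 0.2 0 -0.1 255" --pt "-1.3 0.5 0 -0.4 255" --pt "-2.6 1.0 0 -0.7 255" --pt "-4.0 1.5 0 -1.1 255" --pt "-5.4 2.1 0 -1.5 255" --pt "-6.8 2.6 0 -1.9 255" --pt "-8.2 3.1 0 -2.3 255" --pt "-9.5 3.6 0 -2.6 255" --pt "-10.6 4.1 0.05 -3.0 255" --pt "-11.4 4.4 0.05 -3.2 255" --pt "-11.9 4.55 0.07 -3.3 255" --pt "-12.06 4.63 0.07 -3.36 255" --pt "-12.06 4.63 0.07 -3.36 255" --pt "-12.06 4.63 0.07 -3.36 255" --pt "-12.06 4.63 0.07 -3.36 255"

```text
time: 7.45
tcp_pos: [0.5478, -0.0356, 0.1893]
ee_rot: [[-0.123, 0.992, 0.0], [0.992, 0.123, 0.0], [0.0, 0.0, -1.0]]
force: [1.0, 0.4, -1.4]
width: 0.0132
```

```bash
python3 -c "
from plan import *
plan([.5481,-.0363,.125],97,'hover')
f=grab('scene','s2');g=grab('top','t2')
cv2.imwrite('pics/g2.png',np.hstack([cv2.resize(f['image'][80:220,220:340],(480,560)),cv2.resize(g['image'][150:260,230:340],(300,300)).repeat(1,0)[:560] if 0 else cv2.copyMakeBorder(cv2.resize(g['image'][150:260,230:340],(320,320)),0,240,0,0,0)]))"
```

```text
hover t 7.45 tcp [ 0.5478 -0.0356  0.1893] ang 97.07 F [ 1.    0.44 -1.38] w 0.0132 
  -> [-0.02  0.01  2.14] 0.01 dist mm 64.3
```

View pics/g2.png

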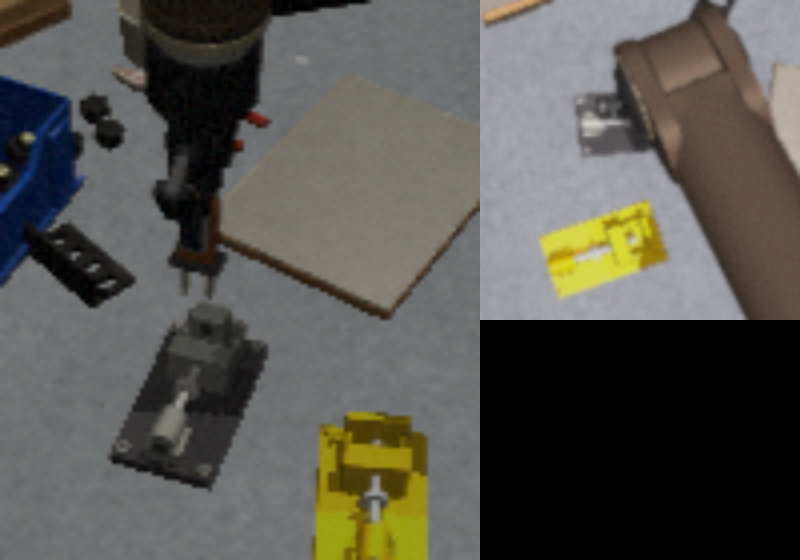

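arm_command --pt "-0.02 0.01 0.3 0 255" --pt "-0.02 0.01 0.9 0 255" --pt "-0.02 0.01 1.6 0 255" --pt "-0.02 0.01 2.1 0 255" --pt "-0.02 0.01 2.14 0 255" --pt "-0.02 0.01 2.14 0 255" --pt "-0.02 0.01 2.14 0 255"

```text
time: 8.43
tcp_pos: [0.5486, -0.0371, 0.1256]
ee_rot: [[-0.122, 0.993, 0.001], [0.993, 0.122, -0.0], [-0.0, 0.001, -1.0]]
force: [0.6, 0.5, -1.6]
width: 0.0134
```

```bash
cat >> h.py <<'E'
O=np.array([.5532,-.0780]); TH=np.radians(7.0)
EX=np.array([np.cos(TH),np.sin(TH)]); EY=np.array([-np.sin(TH),np.cos(TH)])
def fx(x,y,z): return np.r_[O+EX*x*1e-3+EY*y*1e-3,z*1e-3]
def fixc(p): d=np.array(p[:2])-O; return np.array([d@EX,d@EY])*1e3
E
python3 -c "
from plan import *
plan(fx(0,42,0)+[0,0,.0912],97,'entry')
s=manip.read_state(); print('fix coord',fixc(s['tcp_pos']))
f=grab('scene','s3')
im=f['image'];k=11;u0,v0=245,140
c=cv2.resize(im[v0:v0+52,u0:u0+60],None,fx=k,fy=k,interpolation=cv2.INTER_CUBIC);c=np.clip(c*1.4,0,255).astype(np.uint8)
T=s['tcp_pos'];
def dot(p,col):
  q=(proj(f,p)-[u0,v0]+.5)*k; cv2.circle(c,tuple(int(a) for a in q),3,col,-1)
for x in(-12.5,-6.5,6.5,12.5): dot(np.r_[T[:2]+EX*x*1e-3,T[2]-.0672],(0,0,255))
for y in(39,53,80): dot(fx(0,y,36),(0,255,0))
cv2.imwrite('pics/g3.png',c)"
```

```text
entry t 8.43 tcp [ 0.5486 -0.0371  0.1256] ang 96.98 F [ 0.56  0.53 -1.56] w 0.0134 
  -> [ 0.03 -0.02  1.15] -0.0 dist mm 34.4
fix coord [ 0.46724391 41.1721088 ]
```

View pics/g3.png

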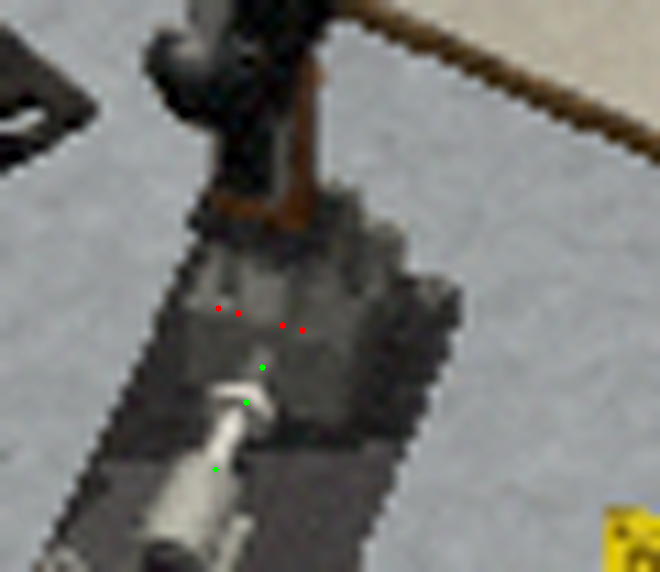

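```bash
python3 -c "
from plan import *
f=load('s3');u0,v0=255,155;k=20
c=cv2.resize(f['image'][v0:v0+28,u0:u0+36],None,fx=k,fy=k,interpolation=cv2.INTER_CUBIC)
c=np.clip((c.astype(float)-10)*2.6,0,255).astype(np.uint8)
T=np.array([.5486,-.0371,.1256])
for x in(-12.5,-6.5,6.5,12.5):
  for z in(0,.027):
    q=(proj(f,np.r_[T[:2]+EX*x*1e-3,T[2]-.0672+z])-[u0,v0]+.5)*k; cv2.circle(c,tuple(int(a) for a in q),3,(0,0,255),-1)
cv2.imwrite('pics/g4.png',c)"
```

```text
(no output)
```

View pics/g4.png

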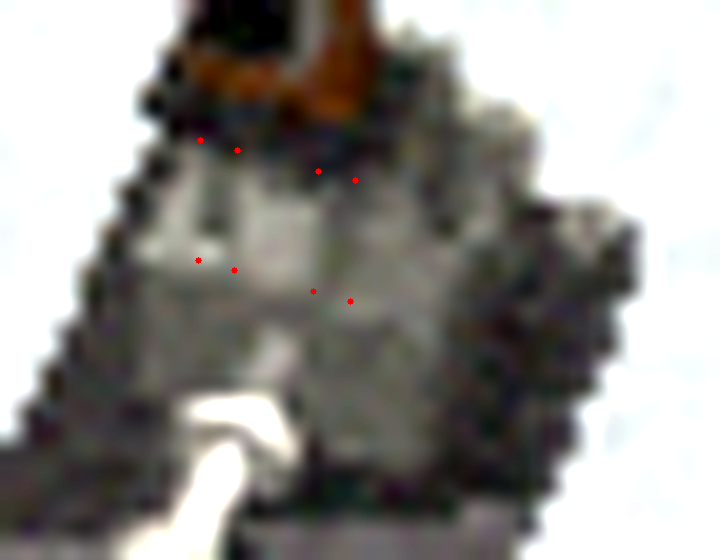

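Tines and bar line up within about 1 mm, with predicted dots on the tines at crop (200–355, 140–300). I'll lower gently.

arm_command --pt "0.02 -0.02 0.15 0 255" --pt "0.03 -0.02 0.35 0 255" --pt "0.03 -0.02 0.55 0 255" --pt "0.03 -0.02 0.75 0 255" --pt "0.03 -0.02 0.95 0 255" --pt "0.03 -0.02 1.1 0 255" --pt "0.03 -0.02 1.15 0 255" --pt "0.03 -0.02 1.15 0 255" --pt "0.03 -0.02 1.15 0 255"

```text
time: 9.6
tcp_pos: [0.5476, -0.0363, 0.0907]
ee_rot: [[-0.122, 0.993, 0.0], [0.993, 0.122, -0.0], [-0.0, 0.0, -1.0]]
force: [0.6, 0.4, -1.0]
width: 0.0134
```

```bash
python3 -c "
from plan import *
plan(fx(0,46,0)+[0,0,.0912],97,'46')
s=manip.read_state(); print('fix coord',fixc(s['tcp_pos']))
f=grab('scene','s5');u0,v0=245,140;k=11
c=cv2.resize(f['image'][v0:v0+52,u0:u0+60],None,fx=k,fy=k,interpolation=cv2.INTER_CUBIC);c=np.clip(c*1.8,0,255).astype(np.uint8)
cv2.imwrite('pics/g5.png',c)"
```

```text
46 t 9.6 tcp [ 0.5476 -0.0363  0.0907] ang 96.99 F [ 0.63  0.35 -0.97] w 0.0134 
  -> [ 0.13  0.02 -0.02] -0.0 dist mm 4.0
fix coord [-0.46372838 42.02929182]
```

View pics/g5.png

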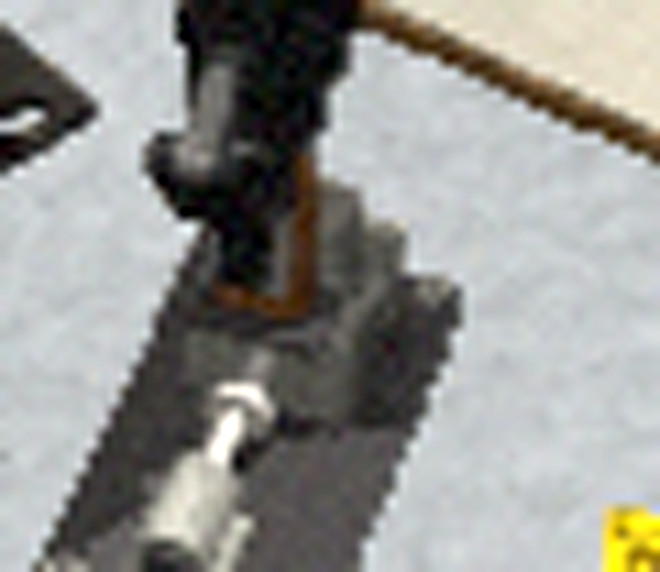

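arm_command --pt "0.05 0.0 0 0 255" --pt "0.1 0.0 0 0 255" --pt "0.15 0.0 0 0 255" --pt "0.17 0.0 0 0 255" --pt "0.17 0.0 0 0 255"

```text
time: 10.28
tcp_pos: [0.5469, -0.0312, 0.0905]
ee_rot: [[-0.122, 0.993, 0.0], [0.993, 0.122, -0.0], [-0.0, 0.0, -1.0]]
force: [0.5, 0.3, -0.8]
width: 0.0131
```

arm_command --pt "0.03 0.0 0 0 255" --pt "0.06 0.0 0 0 255" --pt "0.07 0.0 0 0 255" --pt "0.07 0.0 0 0 255"

```text
time: 10.78
tcp_pos: [0.5466, -0.0292, 0.0905]
ee_rot: [[-0.122, 0.993, 0.0], [0.993, 0.122, -0.0], [-0.0, 0.0, -1.0]]
force: [0.3, -0.9, -0.8]
width: 0.0134
```

arm_command --pt "0.03 0.0 0 0 255" --pt "0.06 0.0 0 0 255" --pt "0.07 0.0 0 0 255" --pt "0.07 0.0 0 0 255"

```text
time: 11.28
tcp_pos: [0.5463, -0.0271, 0.0905]
ee_rot: [[-0.122, 0.993, -0.0], [0.993, 0.122, -0.0], [-0.0, -0.0, -1.0]]
force: [0.7, 0.1, -1.2]
width: 0.0134
```

```bash
python3 -c "
from plan import *
plan(fx(0,55,0)+[0,0,.0912],97,'55')
s=manip.read_state(); print('fix coord',fixc(s['tcp_pos']),s['moment'])"
```

```text
55 t 11.28 tcp [ 0.5463 -0.0271  0.0905] ang 96.99 F [ 0.69  0.09 -1.2 ] w 0.0134 
  -> [ 0.12  0.02 -0.02] -0.0 dist mm 3.8
fix coord [-0.60492292 51.36135032] [ 0.0284623   0.01518777 -0.00482251]
```

arm_command --pt "0.03 0.0 0 0 255" --pt "0.05 0.0 0 0 255" --pt "0.05 0.0 0 0 255"

```text
time: 11.65
tcp_pos: [0.5462, -0.0255, 0.0905]
ee_rot: [[-0.122, 0.993, 0.0], [0.993, 0.122, 0.0], [0.0, 0.0, -1.0]]
force: [0.4, 0.5, -1.0]
width: 0.0133
```

arm_command --pt "0.03 0.0 0 0 255" --pt "0.05 0.0 0 0 255" --pt "0.05 0.0 0 0 255"

```text
time: 12.02
tcp_pos: [0.546, -0.0246, 0.0905]
ee_rot: [[-0.121, 0.993, -0.0], [0.993, 0.121, -0.001], [-0.001, -0.0, -1.0]]
force: [1.4, -2.1, -0.5]
width: 0.0135
```

```bash
python3 -c "
from plan import *
s=manip.read_state(); print('fix coord',fixc(s['tcp_pos']),s['force'],s['moment'])
f=grab('scene','s6');u0,v0=245,140;k=11
c=cv2.resize(f['image'][v0:v0+52,u0:u0+60],None,fx=k,fy=k,interpolation=cv2.INTER_CUBIC);c=np.clip(c*1.8,0,255).astype(np.uint8)
cv2.imwrite('pics/g6.png',c)"
```

```text
fix coord [-0.64561048 53.85014669] [ 1.37341976 -2.09663249 -0.51102277] [-0.55538656 -0.13600291 -0.05934683]
```

View pics/g6.png

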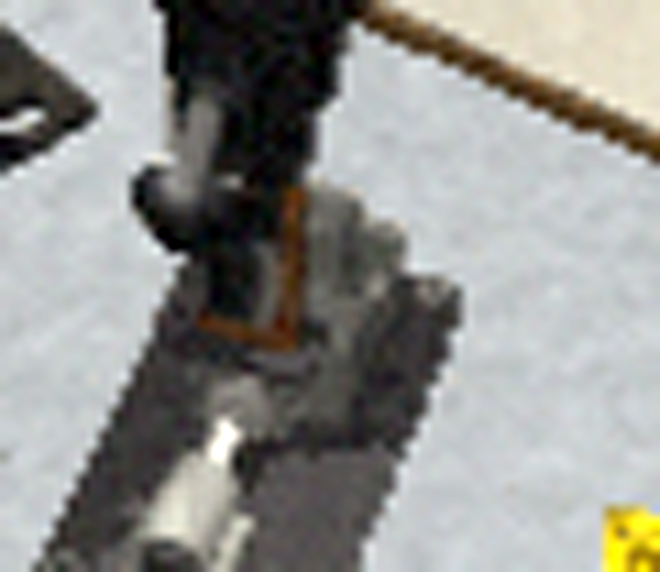

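Contact at fixture y ≈ 53.5: force −2.1 N with a clear moment. I'll press on in slow steps.

arm_command --pt "0.04 0.0 0 0 255" --pt "0.08 0.0 0 0 255" --pt "0.12 0.0 0 0 255" --pt "0.16 0.0 0 0 255" --pt "0.2 0.0 0 0 255" --pt "0.2 0.0 0 0 255"

```text
time: 12.82
tcp_pos: [0.5452, -0.0181, 0.0905]
ee_rot: [[-0.122, 0.993, -0.0], [0.993, 0.122, 0.0], [0.0, -0.0, -1.0]]
force: [0.8, -4.2, -1.6]
width: 0.0132
```

```bash
python3 -c "
from plan import *
s=manip.read_state(); print('fix coord',fixc(s['tcp_pos']),s['force'],s['moment'])"
```

```text
fix coord [-0.63667052 60.43462701] [ 0.84061894 -4.16102383 -1.58641939] [-1.05042719 -0.15003423 -0.03213682]
```

arm_command --pt "0.03 0.0 0 0 255" --pt "0.06 0.0 0 0 255" --pt "0.08 0.0 0 0 255" --pt "0.08 0.0 0 0 255"

```text
time: 13.32
tcp_pos: [0.5449, -0.0157, 0.0905]
ee_rot: [[-0.122, 0.993, -0.0], [0.993, 0.122, 0.0], [0.0, -0.0, -1.0]]
force: [0.4, -5.4, -0.4]
width: 0.0134
```

```bash
python3 -c "
from plan import *
s=manip.read_state(); print('fix coord',fixc(s['tcp_pos']),s['force'],s['moment'])
f=grab('scene','s7');u0,v0=245,140;k=11
c=cv2.resize(f['image'][v0:v0+52,u0:u0+60],None,fx=k,fy=k,interpolation=cv2.INTER_CUBIC);c=np.clip(c*1.8,0,255).astype(np.uint8)
cv2.imwrite('pics/g7.png',c)"
```

```text
fix coord [-0.61764308 62.80826896] [ 0.36078942 -5.42120943 -0.41821292] [-1.20902028 -0.15708535 -0.00398949]
```

View pics/g7.png

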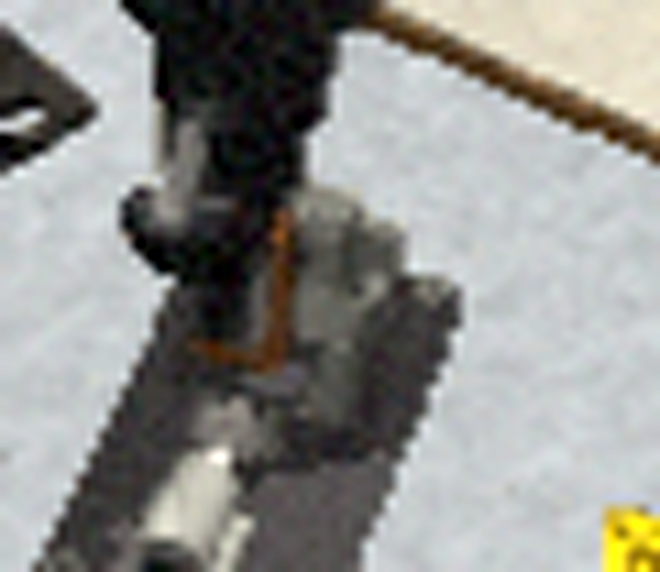

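arm_command --pt "0.02 0.0 0 0 255" --pt "0.04 0.0 0 0 255" --pt "0.04 0.0 0 0 255" --pt "0.04 0.0 0 0 255"

```text
time: 13.88
tcp_pos: [0.5447, -0.0144, 0.0905]
ee_rot: [[-0.122, 0.993, -0.0], [0.993, 0.122, 0.0], [0.0, -0.0, -1.0]]
force: [0.8, -3.3, -0.9]
width: 0.0136
```

```bash
python3 -c "
from plan import *
s=manip.read_state(); print('fix coord',fixc(s['tcp_pos']),s['force'],s['moment'])
f=grab('scene','s8');u0,v0=245,140;k=11
c=cv2.resize(f['image'][v0:v0+52,u0:u0+60],None,fx=k,fy=k,interpolation=cv2.INTER_CUBIC);c=np.clip(c*1.8,0,255).astype(np.uint8)
cv2.imwrite('pics/g8.png',c)"
```

```text
fix coord [-0.65763698 64.20783679] [ 0.7561743  -3.33143731 -0.85543324] [-1.03905406 -0.13394886 -0.02952922]
```

View pics/g8.png

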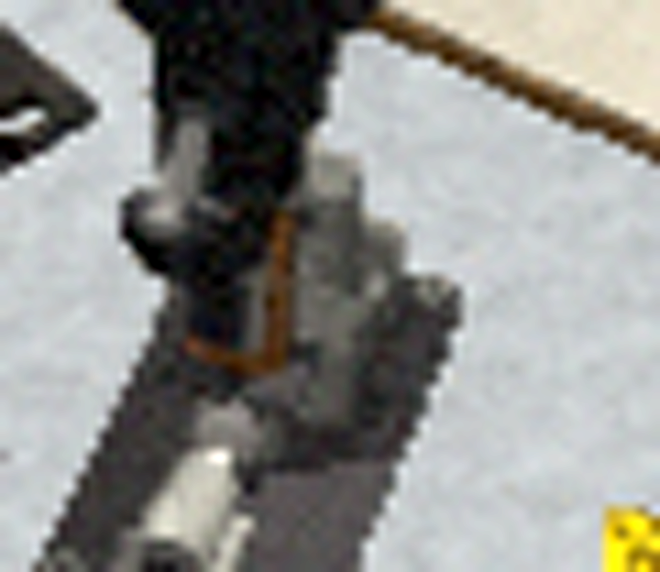

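The link popped up: its top moved from crop v≈190 to v≈155. I'll back the fork off the collar and raise it.

arm_command --pt "-0.1 0.02 0 0 255" --pt "-0.2 0.02 0 0 255" --pt "-0.3 0.02 0 0 255" --pt "-0.4 0.02 0 0 255" --pt "-0.45 0.02 0 0 255" --pt "-0.45 0.02 0 0 255" --pt "-0.45 0.02 -0.1 0 255" --pt "-0.45 0.02 -0.3 0 255" --pt "-0.45 0.02 -0.6 0 255" --pt "-0.45 0.02 -1.0 0 255" --pt "-0.45 0.02 -1.6 0 255" --pt "-0.45 0.02 -2.3 0 255" --pt "-0.45 0.02 -3.0 0 255" --pt "-0.45 0.02 -3.6 0 255" --pt "-0.45 0.02 -3.9 0 255" --pt "-0.45 0.02 -3.9 0 255"

```text
time: 15.92
tcp_pos: [0.5473, -0.0281, 0.208]
ee_rot: [[-0.121, 0.993, 0.001], [0.993, 0.121, -0.0], [-0.0, 0.001, -1.0]]
force: [-0.4, 0.3, -1.5]
width: 0.0133
```

```bash
python3 -c "
from plan import *
plan([.495,.3472,.1922],76.9,'above stand')
s=manip.read_state(); print('fix coord',fixc(s['tcp_pos']),s['force'],s['moment'])"
```

```text
above stand t 15.93 tcp [ 0.5473 -0.0281  0.208 ] ang 96.97 F [-0.36  0.32 -1.53] w 0.0133 
  -> [12.63 -0.21  0.52] 3.34 dist mm 379.2
fix coord [ 0.18652294 50.28041216] [-0.35927572  0.32482625 -1.52810165] [-0.00903507  0.00165525  0.00072744]
```

arm_command --pt "0.4 0 0 0.1 255" --pt "1.3 0 0 0.4 255" --pt "2.6 0 0 0.7 255" --pt "4.0 0 0 1.1 255" --pt "5.4 -0.1 0 1.5 255" --pt "6.8 -0.1 0 1.9 255" --pt "8.2 -0.1 0 2.3 255" --pt "9.6 -0.1 0.1 2.6 255" --pt "10.9 -0.2 0.3 3.0 255" --pt "11.8 -0.2 0.4 3.2 255" --pt "12.4 -0.2 0.52 3.3 255" --pt "12.63 -0.21 0.52 3.34 255" --pt "12.63 -0.21 0.52 3.34 255" --pt "12.63 -0.21 0.52 3.34 255" --pt "12.63 -0.21 0.52 3.34 255"

```text
time: 17.8
tcp_pos: [0.4952, 0.3465, 0.1919]
ee_rot: [[0.227, 0.974, 0.0], [0.974, -0.227, -0.0], [-0.0, 0.0, -1.0]]
force: [0.0, -0.4, -0.9]
width: 0.0134
```

```bash
python3 -c "
from plan import *
plan([.495,.3472,.12],76.9,'hover')
f=grab('scene','s9');u0,v0=190,200;k=9
s=manip.read_state();T=s['tcp_pos'];a=np.radians(-13.1);e=np.array([np.cos(a),np.sin(a)])
c=cv2.resize(f['image'][v0:v0+66,u0:u0+70],None,fx=k,fy=k,interpolation=cv2.INTER_CUBIC);c=np.clip(c*1.8,0,255).astype(np.uint8)
for x in(-12.5,-6.5,6.5,12.5):
    q=(proj(f,np.r_[T[:2]+e*x*1e-3,T[2]-.0672])-[u0,v0]+.5)*k; cv2.circle(c,tuple(int(b) for b in q),3,(0,0,255),-1)
cv2.imwrite('pics/g9.png',c)"
```

```text
hover t 17.8 tcp [0.4952 0.3465 0.1919] ang 76.87 F [ 0.03 -0.38 -0.91] w 0.0134 
  -> [ 0.02 -0.01  2.4 ] -0.0 dist mm 72.0
```

View pics/g9.png

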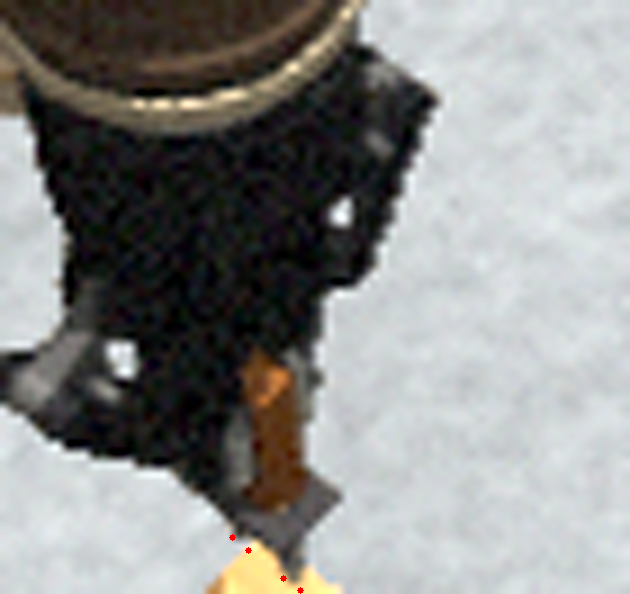

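arm_command --pt "0.02 -0.01 0.4 0 255" --pt "0.02 -0.01 1.1 0 255" --pt "0.02 -0.01 1.8 0 255" --pt "0.02 -0.01 2.3 0 255" --pt "0.02 -0.01 2.5 0 255" --pt "0.02 -0.01 2.5 0 255" --pt "0.02 -0.01 2.5 0 255" --pt "0.02 -0.01 2.7 0 255" --pt "0.02 -0.01 2.9 0 255" --pt "0.02 -0.01 3.1 0 255" --pt "0.02 -0.01 3.3 0 255"

```text
time: 19.23
tcp_pos: [0.4945, 0.348, 0.0924]
ee_rot: [[0.226, 0.974, -0.0], [0.974, -0.226, -0.0], [-0.0, -0.0, -1.0]]
force: [0.7, 0.3, -0.7]
width: 0.0134
```

```bash
python3 -c "
from plan import *
plan([.495,.3472,.0715],76.9,'in')"
```

```text
in t 19.23 tcp [0.4945 0.348  0.0924] ang 76.95 F [ 0.66  0.29 -0.67] w 0.0134 
  -> [-0.02  0.02  0.7 ] 0.01 dist mm 20.9
```

In the slot with no contact force, so on down to the seat.

arm_command --pt "-0.02 0.02 0.2 0 255" --pt "-0.02 0.02 0.4 0 255" --pt "-0.02 0.02 0.55 0 255" --pt "-0.02 0.02 0.65 0 255" --pt "-0.02 0.02 0.69 0 255" --pt "-0.02 0.02 0.69 0 255"

```text
time: 19.98
tcp_pos: [0.495, 0.3474, 0.0722]
ee_rot: [[0.226, 0.974, 0.0], [0.974, -0.226, 0.0], [0.0, 0.0, -1.0]]
force: [0.2, -0.9, -0.8]
width: 0.0133
```

```bash
python3 -c "
from plan import *
plan([.495,.3472,.0715],76.9,'in')"
```

```text
in t 19.98 tcp [0.495  0.3474 0.0722] ang 76.95 F [ 0.16 -0.85 -0.78] w 0.0133 
  -> [-0.    0.    0.02] 0.01 dist mm 0.7
```

arm_command --pt "0 0 0.03 0 255" --pt "0 0 0.03 0 255" --pt "0 0 0.03 0 0" --pt "0 0 0.03 0 0" --pt "0 0 0.03 0 0" --pt "0 0 0.03 0 0" --pt "0 0 0.03 0 0" --pt "0 0 0.03 0 0" --pt "0 0 -0.3 0 0" --pt "0 0 -0.9 0 0" --pt "0 0 -1.8 0 0" --pt "0 0 -2.8 0 0" --pt "0 0 -3.7 0 0" --pt "0 0 -4.3 0 0" --pt "0 0 -4.5 0 0" --pt "0 0 -4.5 0 0"

```text
time: 21.98
tcp_pos: [0.495, 0.3471, 0.2071]
ee_rot: [[0.226, 0.974, 0.0], [0.974, -0.226, -0.0], [-0.0, 0.0, -1.0]]
force: [-1.2, 0.3, 0.5]
width: 0.0851
```

```bash
python3 -c "
from plan import *
plan(fx(0,0,0)+[0,0,.2],97,'above link')
f=grab('scene','s10');g=grab('top','t10')
cv2.imwrite('pics/g10.png',np.hstack([cv2.resize(f['image'][220:320,160:260],(400,400)),cv2.resize(f['image'][130:220,230:320],(400,400),interpolation=cv2.INTER_CUBIC)]))"
```

```text
above link t 21.98 tcp [0.495  0.3471 0.2071] ang 76.94 F [-1.18  0.3   0.47] w 0.0851 
  -> [-13.37   5.09   0.24] -3.34 dist mm 429.2
```

View pics/g10.png

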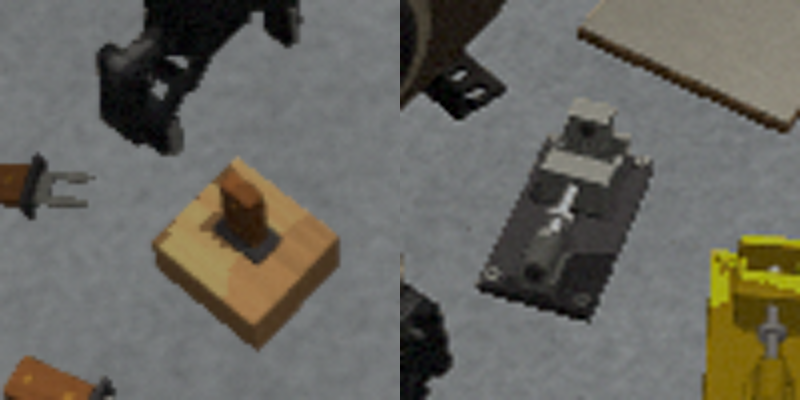

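View pics/t10.png

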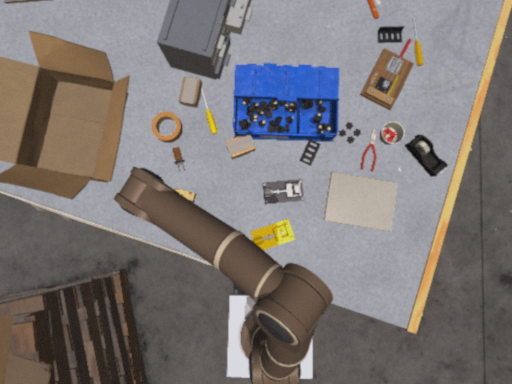

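The fork is back upright in the stand (left crop (245,215)), and the link stands raised at scene (278,155). Now to measure the link top from both views.

Run:
```python
from edge import *
t=load('t10'); s=load('s10')
o=[]
P={}
for f,roi,n,th in((t,(285,175,308,200),'lt',170),(s,(265,148,290,170),'ls',100)):
    im=up(f,roi,16); m=(im.min(2)>th).astype(np.uint8)
    cs,_=cv2.findContours(m,0,cv2.CHAIN_APPROX_NONE); o.append(im)
    for c in cs:
        if cv2.contourArea(c)<600: continue
        p=pix(roi,c[:,0],16); W=np.array([ray(f,*q,.079)[:2] for q in p]); r=cv2.minAreaRect((W*1000).astype(np.float32))
        print(n,cv2.contourArea(c),np.round(p.mean(0),1),[np.round(x,1) for x in r],'fix',fixc(np.array(r[0])/1000).round(1))
    cv2.drawContours(im,cs,-1,(0,0,255),1)
    W=cloud(f); d=(W[...,:2]-O); X=d@EX;Y=d@EY; k=(abs(X)<.014)&(abs(Y)<.012)&(W[...,2]>.06); print('depth top z',np.nanmedian(W[k][:,2]).round(4),np.percentile(W[k][:,2],90).round(4))
cv2.imwrite('pics/lk.png',np.hstack([cv2.resize(x,(380,380)) for x in o]))
```

```text
lt 17048.5 [288.8 189.9] [array([546.5, -49.9]), array([47.5, 27.9]), np.float64(7.8)] fix [-3.2 28.7]
lt 10721.5 [298.1 188.1] [array([555. , -83.4]), array([51.8, 23.8]), np.float64(0.3)] fix [ 1.1 -5.6]
depth top z 0.0781 0.0841
ls 14619.0 [271.5 166.8] [array([534.2, -30.6]), array([46.3, 23.6]), np.float64(20.2)] fix [-13.1  49.4]
ls 83168.5 [278.5 156.3] [array([534.7, -72.1]), array([79.3, 94.8]), np.float64(26.2)] fix [-17.7   8.2]
depth top z 0.0767 0.0809
```

View pics/lk.png

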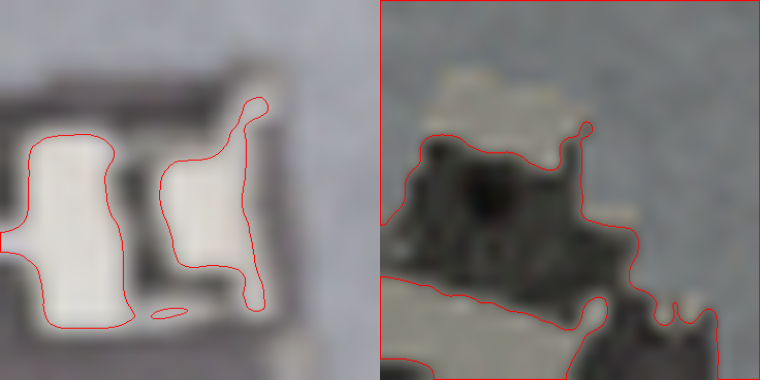

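Run:
```python
from h import *
t=load('t10'); s=load('s10')
for f,p in((t,(296.9,188.5)),(s,(272.6,154.3))):
    w=ray(f,*p,.079); print(w.round(4),fixc(w).round(1))
# triangulate height
A=[]
for f,p in((t,(296.9,188.5)),(s,(272.6,154.3))):
    a=ray(f,*p,0.);b=ray(f,*p,.2);d=(b-a)/np.linalg.norm(b-a);A.append((a,d))
M=sum(np.eye(3)-np.outer(d,d) for a,d in A); v=sum((np.eye(3)-np.outer(d,d))@a for a,d in A); X=np.linalg.solve(M,v);print('tri',X.round(4),fixc(X))
```

```text
[ 0.5526 -0.0816  0.079 ] [-1.1 -3.5]
[ 0.5549 -0.0806  0.079 ] [ 1.3 -2.8]
tri [ 0.5538 -0.0812  0.0788] [ 0.16482401 -3.25379655]
```

```bash
python3 -c "
from plan import *
plan(fx(0,-1.5,0)+[0,0,.14],97,'above link')"
```

```text
above link t 22.07 tcp [0.4947 0.3469 0.2062] ang 76.94 F [-0.75 -0.2  -1.25] w 0.0856 
  -> [-13.4    5.12   2.22] -3.34 dist mm 435.4
```

arm_command --pt "-0.4 0.2 0 -0.1 0" --pt "-1.3 0.5 0 -0.3 0" --pt "-2.6 1.0 0 -0.7 0" --pt "-4.0 1.5 0 -1.0 0" --pt "-5.4 2.1 0 -1.4 0" --pt "-6.8 2.6 0 -1.8 0" --pt "-8.2 3.1 0 -2.1 0" --pt "-9.6 3.7 0 -2.5 0" --pt "-11.0 4.2 0.3 -2.8 0" --pt "-12.2 4.7 0.8 -3.1 0" --pt "-13.0 5.0 1.5 -3.3 0" --pt "-13.4 5.12 2.1 -3.34 0" --pt "-13.4 5.12 2.22 -3.34 0" --pt "-13.4 5.12 2.22 -3.34 0" --pt "-13.4 5.12 2.22 -3.34 0"

```text
time: 23.95
tcp_pos: [0.5543, -0.0776, 0.1415]
ee_rot: [[-0.124, 0.992, 0.001], [0.992, 0.124, 0.0], [-0.0, 0.001, -1.0]]
force: [-0.2, 0.7, -0.1]
width: 0.0853
```

```bash
python3 -c "
from plan import *
plan(fx(0,-1.5,0)+[0,0,.063],97,'grasp')"
```

```text
grasp t 23.95 tcp [ 0.5543 -0.0776  0.1415] ang 97.1 F [-0.17  0.68 -0.06] w 0.0853 
  -> [-0.06 -0.04  2.62] 0.02 dist mm 78.5
```

arm_command --pt "-0.05 -0.03 0.4 0 0" --pt "-0.06 -0.04 1.1 0 0" --pt "-0.06 -0.04 1.8 0 0" --pt "-0.06 -0.04 2.3 0 0" --pt "-0.06 -0.04 2.55 0 0" --pt "-0.06 -0.04 2.62 0 0" --pt "-0.06 -0.04 2.62 0 0" --pt "-0.06 -0.04 2.62 0 0"

```text
time: 24.95
tcp_pos: [0.5533, -0.081, 0.0626]
ee_rot: [[-0.122, 0.993, 0.001], [0.993, 0.122, -0.0], [-0.0, 0.001, -1.0]]
force: [-0.6, 0.1, 0.8]
width: 0.0854
```

```bash
python3 -c "
from plan import *
plan(fx(0,-1.5,0)+[0,0,.063],97,'grasp')
f=grab('scene','s11')
cv2.imwrite('pics/g11.png',cv2.resize(f['image'][120:210,220:320],(700,630)[:2] if 0 else (660,594),interpolation=cv2.INTER_CUBIC))"
```

```text
grasp t 24.95 tcp [ 0.5533 -0.081   0.0626] ang 96.98 F [-0.55  0.13  0.79] w 0.0854 
  -> [ 0.05  0.01 -0.01] -0.0 dist mm 1.6
```

View pics/g11.png

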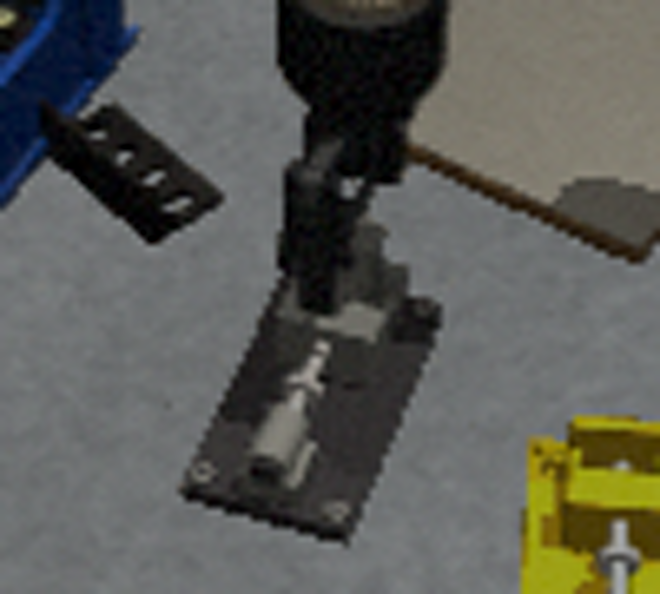

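arm_command --pt "0.03 0 0 0 100" --pt "0.03 0 0 0 150" --pt "0.03 0 0 0 180" --pt "0.03 0 0 0 255" --pt "0.03 0 0 0 255" --pt "0.03 0 0 0 255" --pt "0.03 0 0 0 255"

```text
time: 25.88
tcp_pos: [0.5527, -0.079, 0.0621]
ee_rot: [[-0.122, 0.992, -0.0], [0.992, 0.122, 0.001], [0.001, 0.0, -1.0]]
force: [-2.1, 5.3, 3.3]
width: 0.0185
```

```bash
python3 -c "
from plan import *
plan(fx(0,-1.5,0)+[0,0,.063],97,'grasp');s=manip.read_state(); print('fix coord',fixc(s['tcp_pos']))"
```

```text
grasp t 25.88 tcp [ 0.5527 -0.079   0.0621] ang 97.03 F [-2.09  5.27  3.34] w 0.0185 
  -> [-0.02  0.02 -0.03] 0.0 dist mm 1.2
fix coord [-0.63067773 -0.96237924]
```

Gripped (18.5 mm wide). There is about 5 N side load, so I shift 1 mm towards +y to ease it, then pull straight up slowly.

arm_command --pt "0.03 0 0 0 255" --pt "0.04 0 0 0 255" --pt "0.04 0 -0.1 0 255" --pt "0.04 0 -0.2 0 255"

```text
time: 26.38
tcp_pos: [0.5518, -0.0792, 0.0673]
ee_rot: [[-0.121, 0.993, -0.002], [0.993, 0.121, 0.0], [0.0, -0.002, -1.0]]
force: [-0.1, 2.8, -7.3]
width: 0.0189
```

arm_command --pt "0 0 -0.1 0 255" --pt "0 0 -0.25 0 255" --pt "0 0 -0.4 0 255" --pt "0 0 -0.6 0 255" --pt "0 0 -0.8 0 255" --pt "0 0 -1.1 0 255" --pt "0 0 -1.6 0 255" --pt "0 0 -2.4 0 255" --pt "0 0 -3.2 0 255" --pt "0 0 -3.6 0 255" --pt "0 0 -3.6 0 255"

```text
time: 27.75
tcp_pos: [0.553, -0.0789, 0.1769]
ee_rot: [[-0.121, 0.993, 0.002], [0.993, 0.121, -0.001], [-0.001, 0.002, -1.0]]
force: [0.4, 0.7, -2.0]
width: 0.0192
```

```bash
python3 -c "
from plan import *
plan([.517,-.333,.19],97,'board')
f=grab('scene','s12');g=grab('top','t12')
cv2.imwrite('pics/g12.png',np.hstack([cv2.resize(f['image'][60:210,210:360],(400,400)),cv2.resize(g['image'][130:260,240:400],(400,325))[:325].repeat(1,0) if 0 else cv2.copyMakeBorder(cv2.resize(g['image'][130:260,240:400],(400,325)),0,75,0,0,0)]))"
```

```text
board t 27.75 tcp [ 0.553  -0.0789  0.1769] ang 96.97 F [ 0.39  0.69 -2.02] w 0.0192 
  -> [-8.26 -2.22 -0.43] -0.0 dist mm 256.9
```

View pics/g12.png

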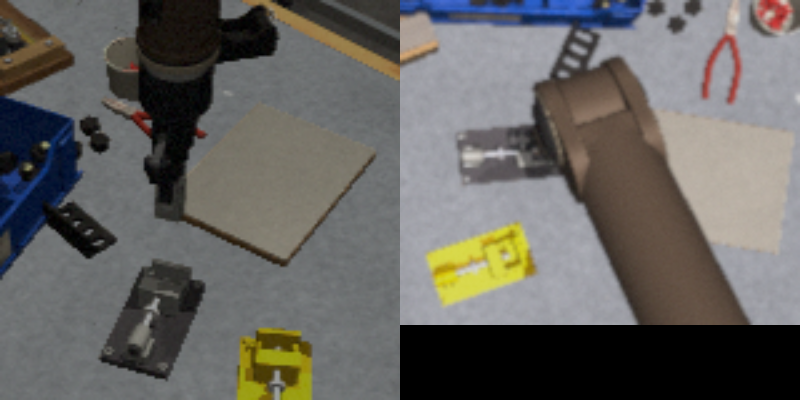

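arm_command --pt "-0.4 -0.1 0 0 255" --pt "-1.2 -0.3 0 0 255" --pt "-2.3 -0.6 0 0 255" --pt "-3.5 -0.9 0 0 255" --pt "-4.7 -1.3 0 0 255" --pt "-5.9 -1.6 0 0 255" --pt "-7.0 -1.9 0 0 255" --pt "-7.8 -2.1 0 0 255" --pt "-8.2 -2.2 0 0 255" --pt "-8.26 -2.22 0 0 255" --pt "-8.26 -2.22 0 0 255" --pt "-8.26 -2.22 0 0 255"

```text
time: 29.35
tcp_pos: [0.517, -0.3316, 0.1761]
ee_rot: [[-0.123, 0.992, 0.0], [0.992, 0.123, 0.0], [0.0, 0.0, -1.0]]
force: [0.8, -0.0, -2.1]
width: 0.0192
```

```bash
python3 -c "
from plan import *
plan([.517,-.333,.062],97,'board')
f=load('t10');W=cloud(f);k=(abs(W[...,0]-.517)<.06)&(abs(W[...,1]+.333)<.08);print('board z top',np.nanmedian(W[k][:,2]))
f=load('s10');W=cloud(f);k=(abs(W[...,0]-.517)<.06)&(abs(W[...,1]+.333)<.08);print('board z scene',np.nanmedian(W[k][:,2]))
k=(abs(W[...,0]-.40)<.04)&(abs(W[...,1]+.1)<.02);print('table',np.nanmedian(W[k][:,2]))
f=grab('scene','s13');s=manip.read_state();T=s['tcp_pos']
u0,v0=proj(f,T).astype(int)-[30,25];k=11
c=cv2.resize(f['image'][v0:v0+54,u0:u0+60],None,fx=k,fy=k,interpolation=cv2.INTER_CUBIC);c=np.clip(c*1.4,0,255).astype(np.uint8)
for x in(-15,15):
  for y in(10,):
    q=(proj(f,np.r_[T[:2]+EX*x*1e-3+EY*y*1e-3,T[2]-.037])-[u0,v0]+.5)*k; cv2.circle(c,tuple(int(b) for b in q),3,(0,0,255),-1)
cv2.imwrite('pics/g13.png',c)"
```

```text
board t 29.35 tcp [ 0.517  -0.3316  0.1761] ang 97.09 F [ 0.85 -0.04 -2.13] w 0.0192 
  -> [-0.05 -0.01  3.8 ] 0.02 dist mm 114.1
board z top 0.014911879489979993
board z scene 0.014533265292880264
table 0.0015556866780959936
```

View pics/g13.png

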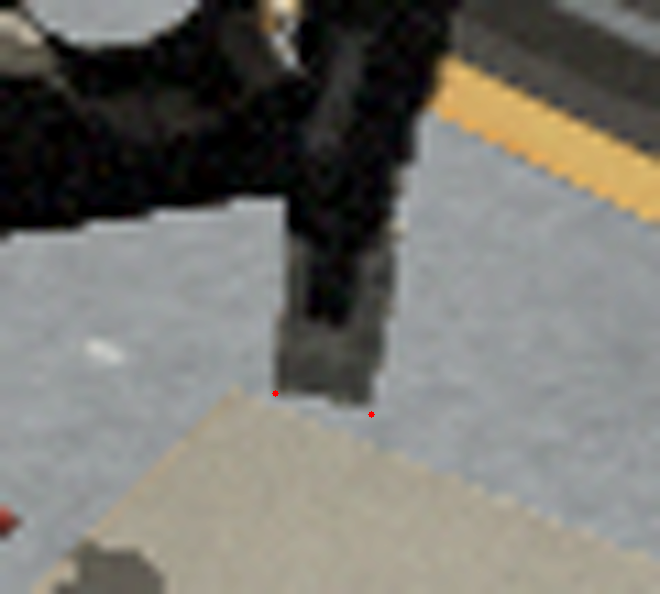

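Link hangs upright and its underside is as predicted (crop (275,392)–(371,405)). The board top measures 14.5 mm. I'll lower it and feel for contact.

arm_command --pt "-0.05 -0.01 0.4 0 255" --pt "-0.05 -0.01 1.2 0 255" --pt "-0.05 -0.01 2.1 0 255" --pt "-0.05 -0.01 3.0 0 255" --pt "-0.05 -0.01 3.6 0 255" --pt "-0.05 -0.01 3.85 0 255" --pt "-0.05 -0.01 3.95 0 255" --pt "-0.05 -0.01 3.95 0 255" --pt "-0.05 -0.01 3.95 0 255"

```text
time: 30.52
tcp_pos: [0.517, -0.3347, 0.0583]
ee_rot: [[-0.122, 0.993, 0.001], [0.993, 0.122, -0.001], [-0.001, 0.001, -1.0]]
force: [0.0, 0.4, -2.1]
width: 0.0188
```

arm_command --pt "0 0 0.04 0 255" --pt "0 0 0.07 0 255" --pt "0 0 0.07 0 255"

```text
time: 30.9
tcp_pos: [0.5164, -0.3345, 0.0554]
ee_rot: [[-0.122, 0.993, -0.0], [0.993, 0.122, -0.0], [-0.0, -0.0, -1.0]]
force: [0.9, -0.2, -2.5]
width: 0.0187
```

arm_command --pt "0 0 0.03 0 255" --pt "0 0 0.05 0 255" --pt "0 0 0.05 0 255"

```text
time: 31.28
tcp_pos: [0.5165, -0.3344, 0.0538]
ee_rot: [[-0.122, 0.993, -0.0], [0.993, 0.122, 0.0], [0.0, -0.0, -1.0]]
force: [-0.1, -0.6, -1.6]
width: 0.019
```

```bash
python3 -c "
from plan import *
plan([.517,-.333,.051],97,'board');print(manip.read_state()['moment'])"
```

```text
board t 31.27 tcp [ 0.5165 -0.3344  0.0538] ang 96.99 F [-0.1  -0.61 -1.57] w 0.019 
  -> [0.04 0.02 0.09] -0.0 dist mm 3.2
[ 0.01044416 -0.02638119 -0.00533021]
```

arm_command --pt "0 0 0.02 0 255" --pt "0 0 0.04 0 255" --pt "0 0 0.04 0 255"

```text
time: 31.65
tcp_pos: [0.5165, -0.3344, 0.0526]
ee_rot: [[-0.122, 0.993, -0.0], [0.993, 0.122, 0.0], [0.0, -0.0, -1.0]]
force: [0.2, 0.2, -1.1]
width: 0.019
```

arm_command --pt "0 0 0.02 0 255" --pt "0 0 0.04 0 255" --pt "0 0 0.04 0 255"

```text
time: 32.02
tcp_pos: [0.5165, -0.3345, 0.0516]
ee_rot: [[-0.122, 0.993, 0.0], [0.993, 0.122, -0.0], [-0.0, 0.0, -1.0]]
force: [-1.0, -0.0, -0.6]
width: 0.0189
```

arm_command --pt "0 0 0.02 0 255" --pt "0 0 0.03 0 255" --pt "0 0 0.03 0 255"

```text
time: 32.4
tcp_pos: [0.5166, -0.3344, 0.0515]
ee_rot: [[-0.122, 0.993, 0.0], [0.993, 0.122, -0.001], [-0.001, -0.0, -1.0]]
force: [-3.0, 1.2, 5.9]
width: 0.0186
```

Contact at TCP z = 51.5 mm, as expected. I'll ease off and release.

arm_command --pt "0 0 -0.03 0 255" --pt "0 0 -0.03 0 255" --pt "0 0 -0.03 0 130" --pt "0 0 -0.03 0 100" --pt "0 0 -0.03 0 0" --pt "0 0 -0.03 0 0" --pt "0 0 -0.03 0 0" --pt "0 0 -0.03 0 0" --pt "0 0 -0.2 0 0" --pt "0 0 -0.6 0 0" --pt "0 0 -1.3 0 0" --pt "0 0 -2.2 0 0" --pt "0 0 -3.2 0 0" --pt "0 0 -4.2 0 0" --pt "0 0 -5.0 0 0" --pt "0 0 -5.3 0 0" --pt "0 0 -5.3 0 0"

```text
time: 34.52
tcp_pos: [0.5166, -0.3345, 0.2104]
ee_rot: [[-0.122, 0.993, 0.001], [0.993, 0.122, -0.001], [-0.001, 0.001, -1.0]]
force: [-0.3, -0.0, -1.1]
width: 0.0855
```

```bash
python3 -c "
from plan import *
plan([.30,-.45,.21],97,'away')
f=grab('scene','s14');g=grab('top','t14')
cv2.imwrite('pics/g14.png',cv2.resize(f['image'][60:210,210:360],(600,600)))"
```

```text
away t 34.52 tcp [ 0.5166 -0.3345  0.2104] ang 96.98 F [-0.32 -0.05 -1.14] w 0.0855 
  -> [-2.94 -7.64  0.01] -0.0 dist mm 245.5
```

View pics/g14.png

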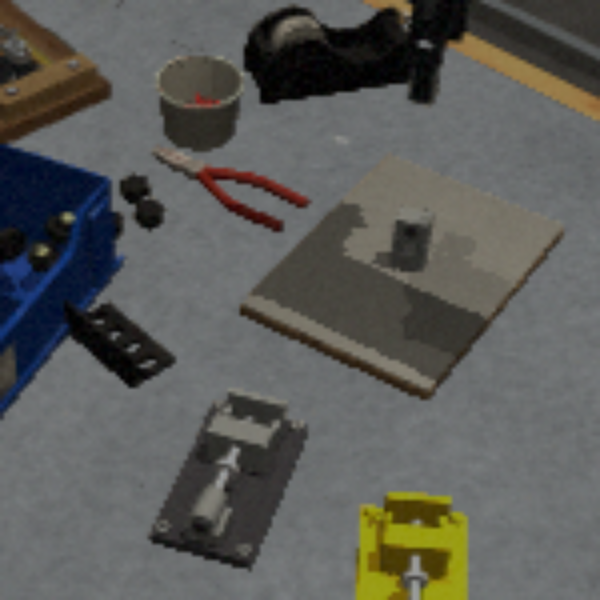

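The link stands upright on the board (crop (412,238)), and the bar is home again. One last check of the whole scene before handing in.

```bash
python3 -c "
from h import *
f=load('s14');W=cloud(f)
k=(abs(W[...,0]-.5165)<.02)&(abs(W[...,1]+.3345)<.02)&(W[...,2]>.03);print('link top z',np.percentile(W[k][:,2],90),W[k][:,2].max())
k=(abs(W[...,0]-.495)<.03)&(abs(W[...,1]-.347)<.03)&(W[...,2]>.06);print('fork',W[k].mean(0),np.percentile(W[k][:,2],90))
for n in('s0','scene0'):pass
"
```

```text
link top z 0.30810258780471866 0.3683780292710576
fork [0.4923323  0.34999359 0.08941451] 0.10309681569057622
```

View pics/s14.png

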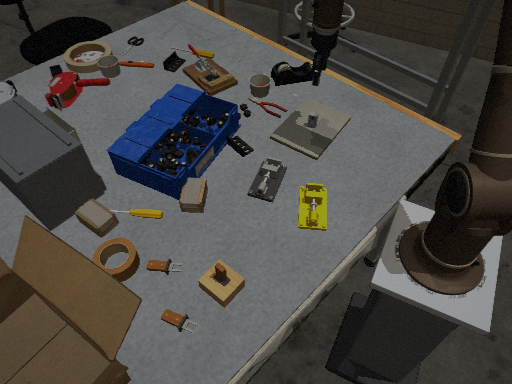

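```bash
python3 -c "
from h import *
f=load('s14');W=cloud(f)
k=(abs(W[...,0]-.5165)<.02)&(abs(W[...,1]+.3345)<.02)&(W[...,2]>.03)&(W[...,2]<.12);print('link top z',np.percentile(W[k][:,2],[50,90,98]))
print(manip.job_done())"
```

```text
link top z [0.05658912 0.0688424  0.0709702 ]
the job is handed in; nothing more can be done
None
```

The job is done and handed in at about 35 s of the 69 s allowed. I took the fork from its stand, set it over the bar and pushed the collar in from contact at fixture y ≈ 53.5. The link popped up after about 11 mm of travel, with at most about 5.5 N on the force sensor. I then put the fork back in its stand, lifted the link out and stood it upright near the middle of the grey board.

**Last checks:**
- **Link:** it stands upright and free of the gripper. Its top measures about 69–71 mm; about 68 mm was expected for 14 + 54.
- **Fork:** it is upright in the stand, with its handle top at about 103 mm against 102 expected.
- **Bar and gripper:** the bar is back home, and the gripper is open and well above the link.

**What disagreed:**
- **Look-alike forks:** the two spare forks, which stood free on the table at first, had toppled by my first look after moving. The gripper passed more than 70 mm above them and never touched them, so I take it they fell on their own.
- **Fixture position:** the link measured 2–3 mm towards −y from where the lugs put it, and the collar was met about 3 mm later than the camera suggested. Gripping the link gave about 5 N of side load, which I eased before lifting.

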